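Sort the lathe cell's mixed parts into their trays

TASK

The parts from the lathe have been left mixed up on the bench: put the two bright finished hubs in the blue tray, the two dark sawn blanks in the yellow tray, and the rejected hub, the one painted red, in the red tray. One part to a bay, standing flat on the tray floor the way up it is now, set down gently rather than dropped. Leave the chuck key and the caliper where they lie.

Things in the scene. Friction and masses are not known exactly. Their poses are not given: they have to be found in the camera images.
- finished_a_center (a point): Finished part: bright bare steel flange hub standing on its flange: round flange 50 mm across and 10 mm thick, with a boss 34 mm across rising to 34 mm total height, 20 mm hole through the middle (top open). About 0.25 kg. The point is its centre, 17 mm above its underside. (The large rings at the far edge of the bench are not part of the job)
- finished_b_center (a point): Finished part, same as the other: bright bare steel flange hub standing on its flange: round flange 50 mm across and 10 mm thick, with a boss 34 mm across rising to 34 mm total height, 20 mm hole through the middle (top open). About 0.25 kg. The point is its centre, 17 mm above its underside. (The large rings at the far edge of the bench are not part of the job)
- blank_a_center (a point): Raw part: sawn bar blank: plain solid dark steel cylinder 52 mm across and 36 mm high, with a dull grey sawn top, no hole, standing on end (not the larger slugs in the black box at the far edge of the bench). About 0.6 kg. The point is its centre, 18 mm above its underside
- blank_b_center (a point): Raw part, same as the other: sawn bar blank: plain solid dark steel cylinder 52 mm across and 36 mm high, with a dull grey sawn top, no hole, standing on end (not the larger slugs in the black box at the far edge of the bench). About 0.6 kg. The point is its centre, 18 mm above its underside
- reject_center (a point): Rejected part: same shape as the finished parts, but its boss is painted red: steel flange hub standing on its flange: round flange 50 mm across and 10 mm thick, with a boss 34 mm across rising to 34 mm total height, 20 mm hole through the middle (top open). About 0.25 kg. The point is its centre, 17 mm above its underside. (The large rings at the far edge of the bench are not part of the job)
- blue_tray: Blue sheet-metal tray, fixed to the bench, open at the top. Divided across the middle by a thin steel wall (4 mm thick, its top 24 mm above the bench) into two bays, each 110 mm (x) by 80 mm (y) inside; the bay centres lie 42 mm from the tray's centre, at its +y and -y. Outside 118 mm (x) by 172 mm (y); outer walls 30 mm high from the bench and 4 mm thick, floor 4 mm thick. Origin: centre of its underside, on the bench; z up; x is the long direction of a bay
- yellow_tray: Yellow sheet-metal tray, fixed to the bench, open at the top. Divided across the middle by a thin steel wall (4 mm thick, its top 24 mm above the bench) into two bays, each 110 mm (x) by 80 mm (y) inside; the bay centres lie 42 mm from the tray's centre, at its +y and -y. Outside 118 mm (x) by 172 mm (y); outer walls 30 mm high from the bench and 4 mm thick, floor 4 mm thick. Origin: centre of its underside, on the bench; z up; x is the long direction of a bay
- red_tray: Red sheet-metal tray, fixed to the bench, open at the top. One bay, 110 mm (x) by 80 mm (y) inside, centred on the origin. Outside 118 mm (x) by 88 mm (y); outer walls 30 mm high from the bench and 4 mm thick, floor 4 mm thick. Origin: centre of its underside, on the bench; z up; x is the long direction of a bay
- chuck_key: Lathe chuck key, loose, not to be disturbed: steel T lying flat; shank along its x from -63 to +82 mm, crossbar 150 mm long along its y at x = -50 mm, 24 mm high. Origin: on the bench under the middle of the shank
- caliper: Slide caliper, loose, not to be disturbed: lies flat along its x from -98 to +138 mm, jaws to y = -47 and +27 mm, 13 mm high. Origin: on the bench under the beam

How it is judged:
By the outcome, as a careful person would: the job done as asked, in the order asked, and still so for the second after the job is handed in, with the robot touching nothing.
It also fails if it takes over 112 s, if anything falls off the work surface, if the arm or the gripper's body presses on something with over 40 N, if the wrist force passes 120 N, or if a joint passes its speed limit or range.

ROBOT

A 6-joint arm with a two-finger parallel gripper is mounted at the origin on the work surface. World frame = base frame: x ahead of the robot, y to its left, z up, the work surface at z = 0. Lengths are in m, angles in rad, forces in N, time in s.
With the tool pointing down it reaches from about 0.375 to 0.975 m from the base axis. Payload 3.8 kg.
Tool frame: the origin (TCP) lies at the very end of the fingers, on their centre line; the grasp point (between the pads) lies 19 mm behind it; z points along the fingers, y is the line along which they close (so a half turn about z gives the same grasp; the last joint's range is limited). The gripper opens to 85 mm and grips with 20 to 120 N. Pads are 22 mm wide; open, the fingers measure 114 mm over their backs; the gripper's body (76 mm by 85 mm) begins 54 mm behind the grasp point. The pads swing forward as they close: fully open they stand 13 mm farther back than shut.
Start: joints at [1.176, 0.264, 1.604, -0, 1.274, -0.037], TCP at [0.236, 0.632, 0.231] pointing down, gripper open.
Joint ranges: [-2.63, 2.63], [-0.94, 2.18], [0.31, 2.57], [-1.31, 4.45], [0, 2.66], [-2.55, 2.55]. Speed limits (rad/s): [2.57, 2.57, 3.14, 3.14, 3.14, 3.14].

INTERFACE

Orientations are given as a rotation vector (axis times angle).
In Python, from workcell import * gives the robot as it stands.
- The arm moves only by the shell command python3 -m crank 'ROWS' [OPENING] [FORCE]. ROWS is JSON, a list that holds one entry, the list of rows, each a list of 6 numbers: the shift along the tool's x, y, z in cm, then the turn, a rotation vector about the tool's x, y, z in rad. In form: [[[dx, dy, dz, ax, ay, az], ...]]. A call has 1 to 8 rows; each row shifts and turns the commanded pose from where the row before left it, along the tool's axes as they then stand; what a row does not reach is not made up. A row lasts 1/12 s, in which the tool goes at most 41.7 mm and 7.16 degrees, less where a joint would pass 70% of its speed; a pose out of reach is approached as far as the arm can. A call with a gripper value outside its range is refused whole. OPENING is the finger opening in cm, from 0 to 8.54, set as the call begins (- or left out, the last holds). The fingers move at their own pace and stop on an object; FORCE is the grip in N (left out, the last holds). Time passes only in rows, so rows that do not move let the fingers close. It gives the time, the measured TCP pose, the force, the opening and the grip force at its end, in the units of the state.
- read_state(): the state, without advancing time (a new reading comes with each control period).
- read_camera(name): name is "scene" or "top" or "wrist"; returns the picture (400x640x3 uint8, blue, green, red); there is no depth.
- camera_model(name): a dict with "camera_matrix" (3x3 intrinsics, pixels), "k1" (the pictures are not rectified: a ray, as slopes to the right and down, at radius r is drawn at 1 + k1 r^2 times it, then the intrinsics apply), "R" (3x3) and "t" (3): a world point X has camera coordinates R X + t. Camera axes: x right, y down, z forward; pixel columns grow to the right and rows downward; lengths in m; the calibration is good to about 2 mm. A picture is of the moment at which its call begins: read the wrist's pose just before it. camera_model takes no time and is no camera call; for the wrist camera it gives the pose at the moment of the call.
- finish_job(): hands the job in; it is judged then, once.
The state is a dict: "time": time; "q": joint angles; "joint_vel": joint speeds; "joint_torque": joint torques, N m; "tool_pos": TCP position; "tcp_rot": TCP orientation; "wrist_force": force on the tool from outside, world axes, zero at the start; "torque": the same for the moment, N m; "width": opening from 0.0 (shut) to 1.0 (fully open); "grip_force": force on a finger pad.
Only numpy, scipy, OpenCV 4.12 (cv2) and the standard library are available. Lean on these libraries where they do the work, as an engineer would, in place of code of your own. Each camera call takes 0.05 s, during which the arm holds its last target. There are 200 camera calls.

## Working session

There is one attempt and no reset: what is moved stays moved. The work goes in short steps, Python scripts to look and compute and a shell command to move; the robot and the scene stay as the last step left them, time stands still between calls to the robot, and variables do not carry over. Pictures are saved under pics/ and viewed, at most 14 in all, crops included, and the job is handed in when it is done.

```bash
mkdir -p pics; python3 - <<'E'
from workcell import *
import cv2
s=read_state();print(s)
for n in("top","scene"):
    m=camera_model(n);print(n,m);cv2.imwrite(f"pics/{n}0.png",read_camera(n))
E
```

```text
{'time': 0.0, 'q': array([ 1.17612037e+00,  2.64799429e-01,  1.60538333e+00,  5.31402120e-05,
        1.27370018e+00, -3.68869301e-02]), 'joint_vel': array([ 0.00238489, -0.0001299 , -0.00154595, -0.0019356 ,  0.00166551,
        0.00183044]), 'joint_torque': array([-4.20365159e-04, -5.15119958e+01, -3.67305779e+01, -2.57499937e-05,
        1.30614237e-02, -1.74215991e-06]), 'tool_pos': array([0.23608145, 0.63158317, 0.22992581]), 'tcp_rot': array([-0.55894847, -3.09091835,  0.00349645]), 'wrist_force': array([ 0.67406918, -0.23889963,  0.06938419]), 'torque': array([-0.00590371, -0.00156739, -0.02520604]), 'grip_force': 0.0, 'width': 0.994924805520586}
top {'camera_matrix': array([[399.12620645,   0.        , 319.57696163],
       [  0.        , 399.12620645, 197.03572251],
       [  0.        ,   0.        ,   1.        ]]), 'k1': 0.014936322279348078, 'R': array([[-0.025618  , -0.99959846, -0.01210962],
       [-0.98276013,  0.02740152, -0.18284332],
       [ 0.18310173,  0.00721677, -0.98306748]]), 't': array([0.00342378, 0.52564323, 0.91259405])}
scene {'camera_matrix': array([[467.71247851,   0.        , 311.19470107],
       [  0.        , 467.71247851, 199.45301054],
       [  0.        ,   0.        ,   1.        ]]), 'k1': -0.1406653583611389, 'R': array([[ 0.619566  ,  0.78489768,  0.00857916],
       [ 0.4859616 , -0.37496916, -0.78945516],
       [-0.6164246 ,  0.49328872, -0.61374827]]), 't': array([-0.32297921, -0.21793211,  1.76182008])}
```

View pics/top0.png

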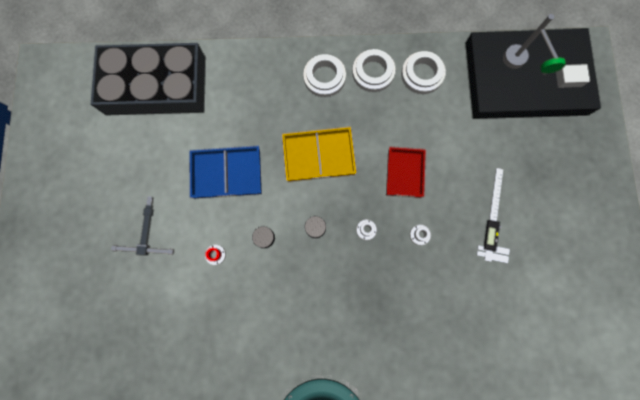

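View pics/scene0.png

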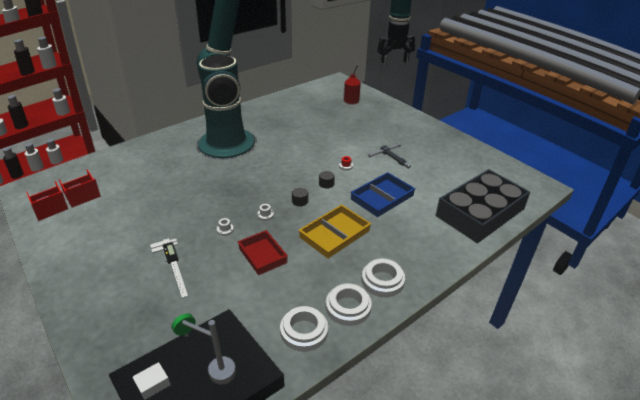

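The top view has the red-painted hub at (214,254), blanks at (263,237) and (315,227), bright hubs at (367,230) and (421,234). The blue tray is at (226,172), yellow at (319,154), red at (406,172). The key is at (146,230) and the caliper at (493,220). The scene view agrees.

```bash
cat > h.py <<'E'
from workcell import *
import cv2, numpy as np
def ray(n,px,z,m=None):
    m=m or camera_model(n); K=m["camera_matrix"]; out=[]
    for u,v in np.atleast_2d(px):
        d=np.array([(u-K[0,2])/K[0,0],(v-K[1,2])/K[1,1]]); s=d.copy()
        for _ in range(20): s=d/(1+m["k1"]*(s@s))
        C=-m["R"].T@m["t"]; w=m["R"].T@np.array([*s,1]); out.append((C+w*(z-C[2])/w[2])[:2])
    return np.array(out)
E
python3 - <<'E'
from h import *
im=cv2.imread("pics/top0.png"); S=4
b=cv2.resize(im,None,fx=S,fy=S,interpolation=cv2.INTER_CUBIC).astype(int)
B,G,R=b[...,0],b[...,1],b[...,2]; g=b.mean(2)
sat=b.max(2)-b.min(2); bg=np.median(g[200*S:260*S,290*S:400*S]); print(bg)
def blob(mask,win):
    u0,v0,u1,v1=win; k=np.zeros(mask.shape,np.uint8); k[v0*S:v1*S,u0*S:u1*S]=mask[v0*S:v1*S,u0*S:u1*S]
    c=max(cv2.findContours(k,0,2)[0],key=cv2.contourArea); return (cv2.convexHull(c)[:,0]+.5)/S-.5
def w(u,v,r=22): return (u-r,v-r,u+r,v+r)
red=(R-np.maximum(G,B)>50)
for n,mk,c,z in [("rej",red|(g>160),(214,254),.01),("bA",g<bg-18,(263,237),.018),("bB",g<bg-18,(315,227),.018),("fA",g>bg+45,(367,230),.01),("fB",g>bg+45,(421,234),.01)]:
    P=ray("top",blob(mk,w(*c)),z).astype(np.float32); print(n,cv2.minEnclosingCircle(P),(P.max(0)+P.min(0))/2,np.ptp(P,0))
for n,mk,win in [("blue",(B-R>40),(180,135,272,210)),("yel",(R-B>40),(272,115,365,195)),("red",red,(375,135,440,210))]:
    P=ray("top",blob(mk,win),.03).astype(np.float32); r=cv2.minAreaRect(P); print(n,r,cv2.boxPoints(r).round(3).tolist())
E
```

```text
122.33333333333333
rej ((0.3983793258666992, 0.2513803243637085), 0.027331320568919182) [0.39832872 0.25067282] [0.05384216 0.0506679 ]
bA ((0.43109744787216187, 0.12264196574687958), 0.02438468486070633) [0.43034685 0.11869654] [0.04349545 0.03479099]
bB ((0.44418251514434814, -0.0006683869287371635), 0.023227490484714508) [ 0.44052207 -0.00066839] [0.0233255  0.04491951]
fA ((0.44891324639320374, -0.1231357529759407), 0.025182774290442467) [ 0.44890922 -0.1232148 ] [0.05010998 0.04891215]
fB ((0.4328078627586365, -0.25494280457496643), 0.025369377806782722) [ 0.43281692 -0.25471145] [0.05039191 0.04909723]
blue ((0.6008931398391724, 0.22438892722129822), (0.12440767139196396, 0.17704501748085022), 2.3284783363342285) [[0.5350000262260437, 0.3100000023841858], [0.5419999957084656, 0.13300000131130219], [0.6669999957084656, 0.1379999965429306], [0.6589999794960022, 0.3149999976158142]]
yel ((0.6406450271606445, -0.010578446090221405), (0.12732630968093872, 0.1785305291414261), 4.414534091949463) [[0.5699999928474426, 0.07400000095367432], [0.5839999914169312, -0.10400000214576721], [0.7110000252723694, -0.0949999988079071], [0.6970000267028809, 0.08299999684095383]]
red ((0.5875979661941528, -0.22567763924598694), (0.09295572340488434, 0.1237986758351326), 83.97967529296875) [[0.5210000276565552, -0.26499998569488525], [0.6439999938011169, -0.27799999713897705], [0.6539999842643738, -0.1860000044107437], [0.531000018119812, -0.17299999296665192]]
```

```bash
python3 -m crank '[[[0,0,0,0,0,0.12],[0,0,0,0,0,0.12],[0,0,0,0,0,0.12],[0,0,0,0,0,0.12],[0,0,0,0,0,0.12],[0,0,0,0,0,0.12],[0,0,0,0,0,0.12],[0,0,0,0,0,0.12]]]' 8.5 40
python3 -m crank '[[[0,0,0,0,0,0.12],[0,0,0,0,0,0.12],[0,0,0,0,0,0.013],[-3.5,1,0,0,0,0],[-3.5,1,0,0,0,0],[-3.5,1,0,0,0,0],[-3.5,1,0,0,0,0],[-3.5,1,0,0,0,0]]]' | tail -3
python3 - <<'E'
from h import *
s=read_state();print(s["tool_pos"],s["tcp_rot"],s["q"])
im=cv2.imread("pics/top0.png")[205:270,230:345]
cv2.imwrite("pics/c1.png",cv2.resize(im,None,fx=6,fy=6,interpolation=cv2.INTER_CUBIC))
for r in (228,237): print([tuple(p) for p in cv2.imread("pics/top0.png")[r,246:280].tolist()])
E
```

```text
time: 0.77
tool_pos: [0.2362, 0.6318, 0.2305]
tcp_rot: [1.931, 2.478, -0.002]
wrist_force: [0.8, 0.2, 0.7]
width: 0.994
grip_force: 0.0
wrist_force: [0.9, -0.8, 0.2]
width: 0.996
grip_force: 0.0
[0.28634678 0.45548023 0.23076022] [ 2.21693625e+00  2.22552039e+00 -1.07441649e-03] [ 9.63374825e-01  5.23404277e-03  1.89656254e+00 -1.80788689e-04
  1.24052129e+00  9.59568933e-01]
[(147, 153, 145), (147, 152, 144), (148, 153, 145), (148, 154, 146), (147, 152, 145), (147, 151, 145), (147, 151, 144), (147, 152, 144), (142, 147, 140), (130, 134, 129), (129, 133, 130), (127, 130, 130), (116, 119, 121), (119, 122, 125), (122, 124, 130), (123, 126, 130), (122, 126, 130), (122, 125, 129), (125, 127, 133), (124, 126, 131), (122, 125, 130), (119, 122, 125), (117, 119, 121), (116, 118, 117), (122, 127, 122), (137, 141, 134), (145, 149, 143), (147, 152, 145), (147, 152, 145), (148, 152, 144), (146, 150, 143), (143, 148, 141), (142, 147, 139), (141, 146, 139)]
[(138, 143, 136), (141, 145, 138), (142, 147, 139), (142, 147, 141), (143, 148, 141), (137, 141, 136), (119, 122, 122), (121, 123, 128), (124, 126, 131), (124, 126, 131), (125, 128, 133), (124, 127, 131), (123, 126, 130), (124, 127, 133), (125, 128, 133), (124, 127, 132), (126, 129, 133), (126, 129, 134), (126, 128, 134), (125, 128, 133), (126, 129, 133), (127, 130, 135), (128, 130, 135), (127, 130, 135), (127, 130, 135), (126, 128, 133), (112, 114, 118), (67, 68, 70), (63, 65, 63), (111, 116, 110), (132, 137, 130), (134, 138, 131), (134, 139, 132), (133, 137, 131)]
```

View pics/c1.png

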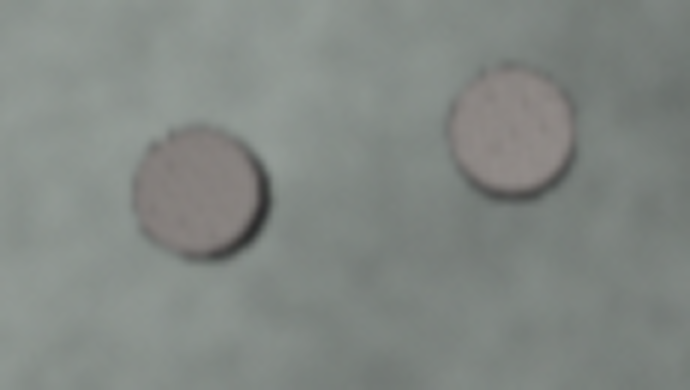

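The crop shows the two blank tops as brownish discs, at crop (198,190) and (512,131), so I mask them with R>G.

```bash
python3 -m crank '[[[-3.8,1.07,0,0,0,0],[-3.8,1.07,0,0,0,0],[-3.8,1.07,0,0,0,0],[-3.8,1.07,0,0,0,0],[-3.8,1.07,0,0,0,0],[-3.8,1.07,0,0,0,0],[-3.8,1.07,0,0,0,0],[-3.8,1.07,0,0,0,0]]]' >/dev/null
python3 -m crank '[[[-3.8,1.07,0.5,0,0,0],[-3.8,1.07,0.5,0,0,0],[-3.8,1.07,0.5,0,0,0],[-3.8,1.07,0.5,0,0,0],[-3.8,1.07,0.5,0,0,0],[-3.8,1.07,0.5,0,0,0],[-4.8,1.0,0,0,0,0],[0,0,0,0,0,0]]]'
python3 - <<'E'
from h import *
s=read_state();print(s["tool_pos"],s["tcp_rot"],s["q"])
m=camera_model("wrist");cv2.imwrite("pics/w1.png",read_camera("wrist"));np.save("w1.npy",m,allow_pickle=True);print(m)
im=cv2.resize(cv2.imread("pics/top0.png"),None,fx=4,fy=4,interpolation=cv2.INTER_CUBIC).astype(int)
k=((im[...,2]-im[...,1]>-2)).astype(np.uint8)
for u,v in((263,237),(315,227)):
    q=np.zeros_like(k);q[(v-22)*4:(v+22)*4,(u-22)*4:(u+22)*4]=k[(v-22)*4:(v+22)*4,(u-22)*4:(u+22)*4]
    c=max(cv2.findContours(q,0,2)[0],key=cv2.contourArea)
    P=ray("top",(c[:,0]+.5)/4-.5,.036).astype(np.float32);print(cv2.minEnclosingCircle(P),(P.max(0)+P.min(0))/2,np.ptp(P,0))
E
```

```text
time: 2.77
tool_pos: [0.4455, -0.1219, 0.2012]
tcp_rot: [2.223, 2.216, -0.003]
wrist_force: [0.8, 0.2, 0.3]
width: 0.995
grip_force: 0.0
[ 0.44552448 -0.12192845  0.20118146] [ 2.22253905  2.21620706 -0.00324656] [-0.31868109 -0.12686911  2.07669563 -0.00340788  1.1900955  -0.31456441]
{'camera_matrix': array([[315.99670517,   0.        , 322.97056898],
       [  0.        , 315.99670517, 202.6288971 ],
       [  0.        ,   0.        ,   1.        ]]), 'k1': -0.04832445468511949, 'R': array([[ 9.99995804e-01, -2.81988100e-03,  6.63576957e-04],
       [-2.89532775e-03, -9.65317292e-01,  2.61063485e-01],
       [-9.56056481e-05, -2.61064310e-01, -9.65321406e-01]]), 't': array([-0.44540321, -0.14156357,  0.31684135])}
((0.43499311804771423, 0.12750330567359924), 0.027213001623749733) [0.43497202 0.12791684] [0.0521695  0.05282657]
((0.4560549855232239, 0.002115898299962282), 0.02707802876830101) [0.4559152  0.00260601] [0.05332914 0.051777  ]
```

View pics/w1.png

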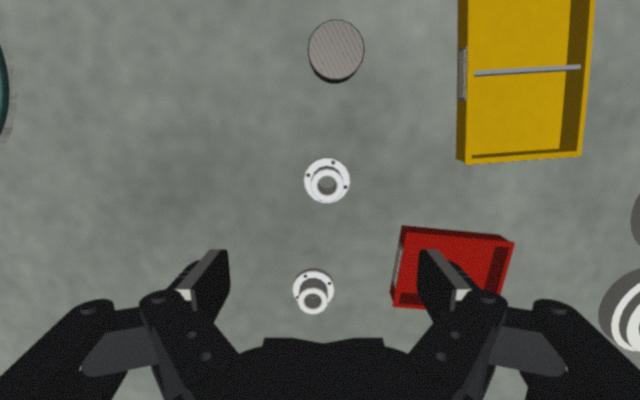

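The wrist view shows finished hub A at (326,181), hub B at (313,291), blank B at (335,50), the red tray at (450,265) and the yellow divider at (527,70). I'll cross-check these against the top view.

```bash
python3 - <<'E'
from h import *
m=np.load("w1.npy",allow_pickle=True).item()
print("hubs",ray("w",[(327,180),(314,289)],.01,m),"tops",ray("w",[(327,184),(313,299)],.034,m),"blank",ray("w",[(336,49)],.036,m))
print("div",ray("w",[(475,73),(580,66)],.024,m),"red",ray("w",[(404,227),(514,241)],.03,m),"yelcorner",ray("w",[(466,163)],0.03,m))
E
```

```text
hubs [[ 0.4493773  -0.1201741 ]
 [ 0.43407028 -0.25117178]] tops [[ 0.44906523 -0.11954944]
 [ 0.43361192 -0.24956528]] blank [[0.45711053 0.00481723]]
div [[ 0.59119605 -0.01311024]
 [ 0.69633956 -0.00405171]] red [[ 0.530179   -0.16669265]
 [ 0.65178246 -0.18354644]] yelcorner [[ 0.58865893 -0.0990992 ]]
```

```bash
python3 -m crank '[[[0,0.35,3,0,0,0],[0,0,4,0,0,0],[0,0,4,0,0,0],[0,0,3,0,0,0],[0,0,2,0,0,0],[0,0,1.5,0,0,0],[0,0,0.8,0,0,0],[0,0,0,0,0,0]]]' 
python3 -m crank '[[[0,0,0.4,0,0,0],[0,0,0,0,0,0],[0,0,0,0,0,0],[0,0,0,0,0,0],[0,0,0,0,0,0],[0,0,0,0,0,0]]]' 3 50
python3 -m crank '[[[0,0,0,0,0,0],[0,0,0,0,0,0],[0,0,0,0,0,0]]]'
```

```text
time: 3.48
tool_pos: [0.4462, -0.1139, 0.0165]
tcp_rot: [-2.216, -2.221, 0.003]
wrist_force: [-0.3, 0.1, 0.5]
width: 0.994
grip_force: 0.0
time: 3.98
tool_pos: [0.4495, -0.1159, 0.0157]
tcp_rot: [2.22, 2.22, 0.002]
wrist_force: [-0.8, 0.7, 6.2]
width: 0.378
grip_force: 49.7
time: 4.23
tool_pos: [0.4495, -0.1159, 0.0157]
tcp_rot: [2.22, 2.22, 0.002]
wrist_force: [0.8, 1.3, 6.2]
width: 0.381
grip_force: 49.8
```

```bash
python3 -m crank '[[[0,0,-0.6,0,0,0],[0,0,-1.5,0,0,0],[0,0,-2.5,0,0,0],[0,0,-3,0,0,0],[0,0,-2,0,0,0],[2,1.03,-0.4,0,0,0],[3.5,1.8,0,0,0,0],[3.5,1.8,0,0,0,0]]]' - 60
python3 -m crank '[[[3.5,1.8,0,0,0,0],[3.5,1.8,0,0,0,0],[3.5,1.8,0,0,0,0],[3.5,1.8,0,0,0,0],[3.5,1.8,0,0,0,0],[2.5,1.28,0,0,0,0],[1.5,0.74,0,0,0,-0.04],[0,0,0,0,0,0]]]'
python3 -m crank '[[[0,0,0,0,0,0],[0,0,0,0,0,0]]]'
```

```text
time: 4.9
tool_pos: [0.4948, -0.0254, 0.1153]
tcp_rot: [2.224, 2.217, 0.001]
wrist_force: [-0.2, 0.0, -2.5]
width: 0.372
grip_force: 60.1
time: 5.57
tool_pos: [0.6057, 0.1929, 0.114]
tcp_rot: [-2.171, -2.27, -0.002]
wrist_force: [0.1, 0.6, -1.6]
width: 0.376
grip_force: 60.1
time: 5.73
tool_pos: [0.6036, 0.1887, 0.1135]
tcp_rot: [-2.176, -2.265, 0.003]
wrist_force: [0.1, -0.7, -1.9]
width: 0.373
grip_force: 60.2
```

```bash
python3 - <<'E'
from h import *
m=camera_model("wrist");cv2.imwrite("pics/w2.png",read_camera("wrist"));np.save("w2.npy",m,allow_pickle=True)
E
```

```text
(no output)
```

View pics/w2.png

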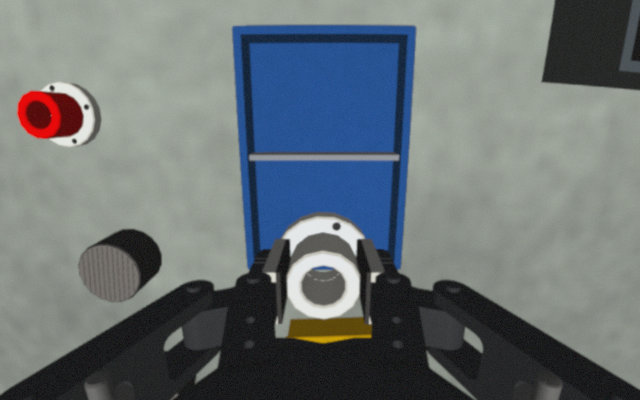

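Hub A is held upright between the pads at (323,270). The blue divider runs from (248,157) to (400,157), with tray rim corners at (234,27) and (415,27).

```bash
python3 - <<'E'
from h import *
m=np.load("w2.npy",allow_pickle=True).item()
print("div",ray("w",[(248,157),(400,157)],.024,m),"rim",ray("w",[(234,27),(415,27)],.03,m),"rej",ray("w",[(70,114)],.01,m),ray("w",[(40,114)],.034,m),"blankA",ray("w",[(110,272)],.036,m))
E
```

```text
div [[0.54636442 0.2254619 ]
 [0.65772448 0.22992024]] rim [[0.53969529 0.31127966]
 [0.65807987 0.31595117]] rej [[0.40363127 0.25261038]] [[0.40002021 0.25252111]] blankA [[0.43736681 0.13304654]]
```

```bash
python3 -m crank '[[[0,0,2,0,0,0],[0,0,3,0,0,0],[0,0,2,0,0,0],[0,0,1,0,0,0],[0,0,0.5,0,0,0],[0,0,0.2,0,0,0],[0,0,0.1,0,0,0],[0,0,0.1,0,0,0]]]' 
python3 -m crank '[[[0,0,0.1,0,0,0],[0,0,0.1,0,0,0],[0,0,0.1,0,0,0],[0,0,0,0,0,0],[0,0,0,0,0,0]]]'
```

```text
time: 6.45
tool_pos: [0.6061, 0.1896, 0.0269]
tcp_rot: [2.176, 2.264, 0.004]
wrist_force: [-1.3, 0.4, -1.7]
width: 0.371
grip_force: 60.2
time: 6.87
tool_pos: [0.6047, 0.1895, 0.0224]
tcp_rot: [2.176, 2.265, 0.0]
wrist_force: [0.8, 0.5, -2.7]
width: 0.369
grip_force: 60.2
```

```bash
python3 -m crank '[[[0,0,0.1,0,0,0],[0,0,0.1,0,0,0],[0,0,0,0,0,0]]]' 
python3 -m crank '[[[0,0,0.1,0,0,0],[0,0,0.1,0,0,0],[0,0,0,0,0,0]]]'
```

```text
time: 7.12
tool_pos: [0.6045, 0.1894, 0.02]
tcp_rot: [-2.176, -2.265, 0.001]
wrist_force: [0.3, 0.1, -2.4]
width: 0.371
grip_force: 60.2
time: 7.37
tool_pos: [0.6046, 0.1895, 0.0198]
tcp_rot: [-2.176, -2.265, 0.001]
wrist_force: [-5.4, -1.0, 7.8]
width: 0.37
grip_force: 61.4
```

```bash
python3 -m crank '[[[0,0,-0.2,0,0,0],[0,0,0,0,0,0],[0,0,0,0,0,0],[0,0,-0.5,0,0,0],[0,0,-2,0,0,0],[0,0,-3.5,0,0,0],[0,0,-3.5,0,0,0.04],[0,0,0,0,0,0]]]' 5.2
python3 -m crank '[[[-2.4,-0.9,0,0,0,0],[-3.5,-1.4,0,0,0,0],[-3.5,-1.4,0,0,0,0],[-3.5,-1.4,0,0,0,0],[-3.5,-1.4,0,0,0,0],[-3.5,-1.4,0,0,0,0],[-3.5,-1.4,0,0,0,0],[-3.5,-1.4,0,0,0,0]]]' 8.5
python3 -m crank '[[[-3.5,-1.4,0,0,0,0],[-3.5,-1.4,0,0,0,0],[-3.5,-1.4,0,0,0,0],[-3.5,-1.4,0,0,0,0],[-2.8,-0.8,0,0,0,0],[0,0,0,0,0,0],[0,0,0,0,0,0],[0,0,0,0,0,0]]]'
python3 - <<'E'
from h import *
m=camera_model("wrist");cv2.imwrite("pics/w3.png",read_camera("wrist"));np.save("w3.npy",m,allow_pickle=True)
s=read_state();print(s["tool_pos"],s["tcp_rot"])
cv2.imwrite("pics/t3.png",cv2.resize(read_camera("top")[100:300,100:500],None,fx=2,fy=2))
E
```

```text
time: 8.03
tool_pos: [0.6102, 0.191, 0.124]
tcp_rot: [2.218, 2.215, 0.019]
wrist_force: [2.2, -0.4, 1.4]
width: 0.606
grip_force: 0.0
time: 8.7
tool_pos: [0.497, -0.081, 0.1157]
tcp_rot: [2.22, 2.221, 0.001]
wrist_force: [0.8, 0.3, -0.2]
width: 0.992
grip_force: 0.0
time: 9.37
tool_pos: [0.4338, -0.2474, 0.1154]
tcp_rot: [-2.222, -2.22, -0.001]
wrist_force: [-0.1, 1.0, -0.9]
width: 0.989
grip_force: 0.0
[ 0.43388484 -0.24686749  0.11527877] [-2.22092564e+00 -2.22164131e+00 -6.00827170e-04]
```

View pics/t3.png

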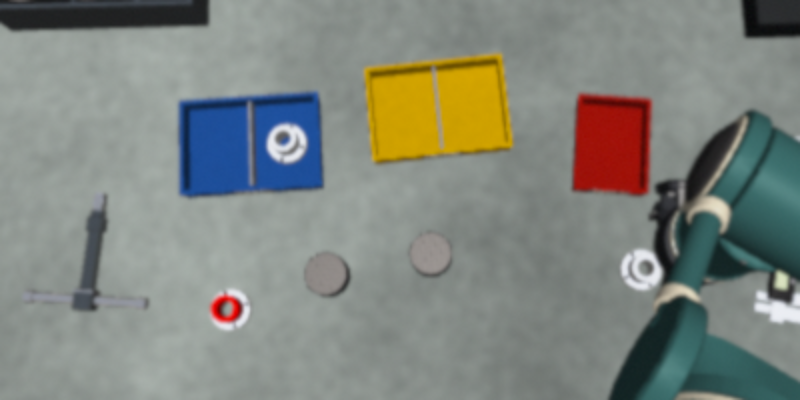

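View pics/w3.png

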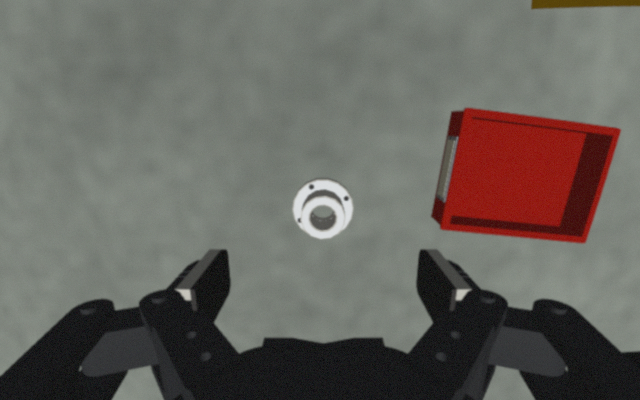

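Top view: hub A stands upright in the blue tray's -y bay at crop (287,142). Wrist view: hub B's flange is centred at (323,208), and the red tray rim runs (465,109) to (619,129) at the top and (444,229) to (585,242) at the bottom.

```bash
python3 - <<'E'
from h import *
m=np.load("w3.npy",allow_pickle=True).item()
print("hub",ray("w",[(323,208)],.01,m),ray("w",[(323,217)],.034,m),"red",ray("w",[(465,109),(619,129),(585,242),(444,229)],.03,m).round(4))
E
```

```text
hub [[ 0.43320064 -0.25166769]] [[ 0.43319076 -0.25177261]] red [[ 0.5327 -0.1741]
 [ 0.6512 -0.1859]
 [ 0.6431 -0.2747]
 [ 0.5261 -0.2629]]
```

```bash
python3 -m crank '[[[-0.45,-0.05,2,0,0,0],[0,0,3,0,0,0],[0,0,2.3,0,0,0],[0,0,1.5,0,0,0],[0,0,0.7,0,0,0],[0,0,0.3,0,0,0],[0,0,0,0,0,0],[0,0,0,0,0,0]]]' 
python3 -m crank '[[[0,0,0,0,0,0],[0,0,0,0,0,0],[0,0,0,0,0,0],[0,0,0,0,0,0],[0,0,0,0,0,0],[0,0,0,0,0,0],[0,0,0,0,0,0]]]' 3 60
```

```text
time: 10.13
tool_pos: [0.4342, -0.2521, 0.0182]
tcp_rot: [2.219, 2.221, 0.001]
wrist_force: [-0.3, 0.3, 0.2]
width: 0.994
grip_force: 0.0
time: 10.72
tool_pos: [0.4335, -0.2524, 0.0183]
tcp_rot: [2.221, 2.221, 0.0]
wrist_force: [-1.1, 0.7, 4.9]
width: 0.372
grip_force: 58.9
```

```bash
python3 -m crank '[[[0,0,-0.6,0,0,0],[0,0,-1.5,0,0,0],[0,0,-2.5,0,0,0],[0,0,-2.8,0,0,0],[0,0,-2,0,0,0],[2,0.64,-0.3,0,0,0],[3.4,1.09,0,0,0,0],[3.4,1.09,0,0,0,0]]]' | sed -n 2p
python3 -m crank '[[[3.4,1.09,0,0,0,0],[3.4,1.09,0,0,0,0],[3.4,1.09,0,0,0,0],[3.4,1.09,0,0,0,0],[3.4,1.09,0,0,0,0],[3.4,1.09,0,0,0,0],[3.4,1.09,0,0,0,0],[3.4,1.09,0,0,0,0]]]' | sed -n 2p
python3 -m crank '[[[3.4,1.09,0,0,0,0],[3.4,1.09,0,0,0,0],[3.4,1.09,0,0,0,0],[3.4,1.09,0,0,0,0],[2.0,0.6,0,0,0,0],[0.6,0.2,0,0,0,-0.04],[0,0,0,0,0,0],[0,0,0,0,0,0]]]'
python3 -m crank '[[[0,0,0,0,0,0],[0,0,0,0,0,0]]]'
```

```text
tool_pos: [0.4616, -0.164, 0.1152]
tool_pos: [0.5482, 0.1096, 0.114]
time: 12.72
tool_pos: [0.5994, 0.2699, 0.1135]
tcp_rot: [-2.176, -2.265, 0.003]
wrist_force: [0.3, 0.6, -2.6]
width: 0.37
grip_force: 60.0
time: 12.88
tool_pos: [0.5997, 0.2687, 0.114]
tcp_rot: [-2.178, -2.263, 0.002]
wrist_force: [0.6, -0.3, -3.7]
width: 0.369
grip_force: 60.0
```

```bash
python3 -m crank '[[[0,0,2,0,0,0],[0,0,3,0,0,0],[0,0,2,0,0,0],[0,0,1,0,0,0],[0,0,0.5,0,0,0],[0,0,0.3,0,0,0],[0,0,0.1,0,0,0],[0,0,0,0,0,0]]]' | sed -n 2,4p
python3 -m crank '[[[0,0,0.1,0,0,0],[0,0,0.1,0,0,0],[0,0,0,0,0,0],[0,0,0,0,0,0]]]'| sed -n 2,4p
python3 -m crank '[[[0,0,0.1,0,0,0],[0,0,0,0,0,0],[0,0,0,0,0,0]]]'| sed -n 2,4p
```

```text
tool_pos: [0.6013, 0.2702, 0.0266]
tcp_rot: [2.176, 2.264, 0.003]
wrist_force: [0.5, -0.0, -1.7]
tool_pos: [0.6004, 0.2701, 0.0238]
tcp_rot: [2.176, 2.265, 0.001]
wrist_force: [-0.3, 0.4, -2.4]
tool_pos: [0.6003, 0.2701, 0.0223]
tcp_rot: [2.176, 2.265, 0.0]
wrist_force: [0.3, -0.1, -3.1]
```

```bash
python3 -m crank '[[[0,0,0.1,0,0,0],[0,0,0,0,0,0],[0,0,0,0,0,0]]]'| sed -n 2,4p
python3 -m crank '[[[0,0,0.1,0,0,0],[0,0,0,0,0,0],[0,0,0,0,0,0]]]'| sed -n 2,4p
```

```text
tool_pos: [0.6003, 0.2701, 0.0223]
tcp_rot: [2.177, 2.265, 0.0]
wrist_force: [-2.7, -1.5, 4.8]
tool_pos: [0.6004, 0.2701, 0.0223]
tcp_rot: [2.177, 2.265, 0.0]
wrist_force: [-5.7, -2.6, 11.7]
```

```bash
python3 -m crank '[[[0,0,-0.2,0,0,0],[0,0,0,0,0,0],[0,0,0,0,0,0],[0,0,-0.5,0,0,0],[0,0,-2,0,0,0],[0,0,-3.5,0,0,0],[0,0,-3.2,0,0,0.04],[0,0,0,0,0,0]]]' 5.2 | sed -n 2p
python3 -m crank '[[[-2.0,-2.43,0,0,0,0],[-2.4,-2.8,0,0,0,0],[-2.4,-2.8,0,0,0,0],[-2.4,-2.8,0,0,0,0],[-2.4,-2.8,0,0,0,0],[-2.4,-2.8,0,0,0,0],[0,0,0,0,0,0],[0,0,0,0,0,0]]]' 8.5
python3 -m crank '[[[0,0,0,0,0,0],[0,0,0,0,0,0]]]' | sed -n 2p
python3 - <<'E'
from h import *
m=camera_model("wrist");im=read_camera("wrist");cv2.imwrite("pics/w4.png",im);print(read_state()["tool_pos"])
im=im.astype(int);k=((im[...,2]-im[...,1]>-2)&(im.max(2)>60)).astype(np.uint8);k[260:]=0;k[:,:200]=0;k[:,440:]=0
k=cv2.morphologyEx(k,2,np.ones((3,3)))
c=max(cv2.findContours(k,0,2)[0],key=cv2.contourArea);print(cv2.minEnclosingCircle(c))
P=ray("w",c[:,0],.036,m).astype(np.float32);print(cv2.minEnclosingCircle(P),np.ptp(P,0))
E
```

```text
tool_pos: [0.6052, 0.272, 0.1226]
time: 15.97
tool_pos: [0.4342, 0.1289, 0.1139]
tcp_rot: [-2.223, -2.22, 0.001]
wrist_force: [0.1, 0.1, 1.0]
width: 0.999
grip_force: 0.0
tool_pos: [0.4375, 0.1306, 0.1151]
[0.43750863 0.13067267 0.11498475]
((320.802001953125, 209.65745544433594), 34.487632751464844)
((0.4355759620666504, 0.1316821426153183), 0.025570830330252647) [0.04976788 0.05018023]
```

View pics/w4.png

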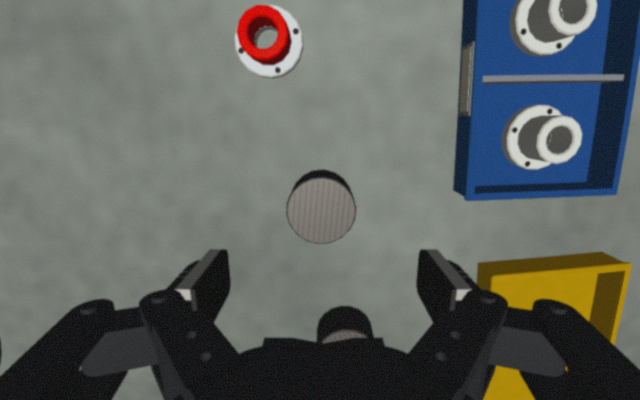

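Wrist view: both hubs stand in the blue tray at (545,25) and (540,137). Blank A's top is at (321,210), about 2 mm from the tool axis.

```bash
python3 -m crank '[[[0.1,-0.2,2,0,0,0],[0,0,3,0,0,0],[0,0,2.8,0,0,0],[0,0,1.7,0,0,0],[0,0,0.8,0,0,0],[0,0,0.4,0,0,0],[0,0,0,0,0,0],[0,0,0,0,0,0]]]' | sed -n 2,4p
python3 -m crank '[[[0,0,0,0,0,0],[0,0,0,0,0,0],[0,0,0,0,0,0],[0,0,0,0,0,0],[0,0,0,0,0,0],[0,0,0,0,0,0]]]' 4.5 90
```

```text
tool_pos: [0.4352, 0.1314, 0.0081]
tcp_rot: [2.221, 2.221, 0.002]
wrist_force: [0.1, 0.1, -0.3]
time: 17.35
tool_pos: [0.4357, 0.1313, 0.0092]
tcp_rot: [2.22, 2.22, 0.005]
wrist_force: [-1.5, -1.5, 7.0]
width: 0.584
grip_force: 92.5
```

```bash
python3 -m crank '[[[0,0,-0.5,0,0,0],[0,0,-1.2,0,0,0],[0,0,-2.2,0,0,0],[0,0,-2.5,0,0,0],[0,0,-2,0,0,0],[0,0,-1.2,0,0,0],[-0.9,1.9,0,0,0,0],[-1.7,3.5,0,0,0,0]]]' | sed -n 2,6p
python3 -m crank '[[[-1.7,3.5,0,0,0,0],[-1.7,3.5,0,0,0,0],[-1.7,3.5,0,0,0,0],[-1.5,3.1,0,0,0,0],[-0.7,1.5,0,0,0,-0.08],[0,0,0,0,0,0],[0,0,0,0,0,0],[0,0,0,0,0,0]]]' 
python3 - <<'E'
from h import *
m=camera_model("wrist");im=read_camera("wrist");cv2.imwrite("pics/w5.png",im);np.save("w5.npy",m,allow_pickle=True);print(read_state()["tool_pos"])
E
```

```text
tool_pos: [0.4841, 0.1058, 0.103]
tcp_rot: [-2.216, -2.222, 0.004]
wrist_force: [0.2, 0.8, -5.6]
width: 0.579
grip_force: 94.9
time: 18.68
tool_pos: [0.6368, 0.0321, 0.1017]
tcp_rot: [-2.13, -2.305, 0.004]
wrist_force: [-0.3, -0.2, -5.9]
width: 0.578
grip_force: 95.4
[0.63670438 0.03232199 0.10193109]
```

View pics/w5.png

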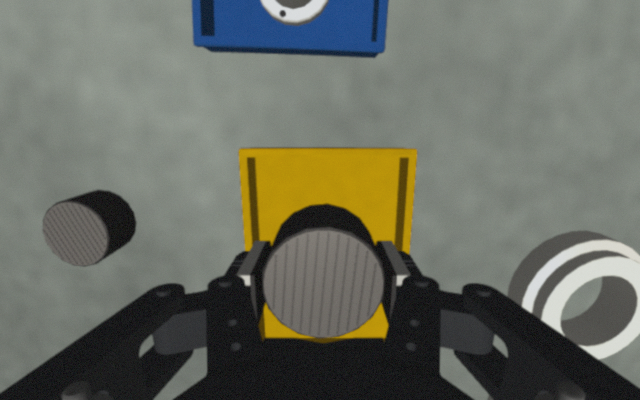

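Blank A is held straight at (323,280). The yellow tray's +y rim runs (239,149) to (417,149), square to the tool.

```bash
python3 - <<'E'
from h import *
m=np.load("w5.npy",allow_pickle=True).item()
r=ray("w",[(239,149),(417,149)],.03,m);print(r,r.mean(0)); e=(r[1]-r[0])/np.linalg.norm(r[1]-r[0]);n=np.array([e[1],-e[0]]);print("bay+",r.mean(0)+n*.044,"bay-",r.mean(0)+n*.128,"ang",np.arctan2(e[1],e[0]))
E
python3 -m crank '[[[0,0,2,0,0,0],[0,0,2.6,0,0,0],[0,0,2,0,0,0],[0,0,1,0,0,0],[0,0,0.4,0,0,0],[0,0,0.1,0,0,0],[0,0,0,0,0,0],[0,0,0,0,0,0]]]' | sed -n 2,4p
```

```text
[[0.57586471 0.07400318]
 [0.69535111 0.08355013]] [0.63560791 0.07877666]
bay+ [0.63911234 0.03491644] bay- [ 0.6458026  -0.04881671] ang 0.07973047871655184
tool_pos: [0.6403, 0.0321, 0.024]
tcp_rot: [2.129, 2.307, 0.003]
wrist_force: [0.9, -0.5, -5.3]
```

```bash
python3 -m crank '[[[0,0,0.4,0,0,0],[0,0,0.3,0,0,0],[0,0,0.1,0,0,0],[0,0,0,0,0,0],[0,0,0,0,0,0]]]' | sed -n 2,4p
python3 -m crank '[[[0,0,0.1,0,0,0],[0,0,0.1,0,0,0],[0,0,0,0,0,0],[0,0,0,0,0,0]]]'| sed -n 2,4p
python3 -m crank '[[[0,0,0.1,0,0,0],[0,0,0,0,0,0],[0,0,0,0,0,0]]]'| sed -n 2,4p
```

```text
tool_pos: [0.6387, 0.0319, 0.0141]
tcp_rot: [-2.131, -2.308, 0.0]
wrist_force: [-0.5, -0.1, -6.3]
tool_pos: [0.6392, 0.0319, 0.0133]
tcp_rot: [2.13, 2.308, 0.0]
wrist_force: [-2.9, -0.5, 3.1]
tool_pos: [0.6392, 0.0319, 0.0132]
tcp_rot: [2.131, 2.308, 0.0]
wrist_force: [-7.5, 0.8, 9.5]
```

```bash
python3 -m crank '[[[0,0,-0.2,0,0,0],[0,0,0,0,0,0],[0,0,0,0,0,0],[0,0,-0.5,0,0,0],[0,0,-2,0,0,0],[0,0,-3.7,0,0,0],[0,0,-3.7,0,0,0.08],[0,0,0,0,0,0]]]' 6.6 | sed -n 2p
python3 -m crank '[[[-0.3,-2.3,0,0,0,0],[-0.5,-3.6,0,0,0,0],[-0.6,-3.6,0,0,0,0],[-0.6,-3.6,0,0,0,0],[-0.5,-3.6,0,0,0,0],[-0.3,-1.6,0,0,0,0],[0,0,0,0,0,0],[0,0,0,0,0,0]]]' 8.5
python3 -m crank '[[[0,0,0,0,0,0],[0,0,0,0,0,0]]]' | sed -n 2p
python3 - <<'E'
from h import *
m=camera_model("wrist");im=read_camera("wrist");cv2.imwrite("pics/w6.png",im);print(read_state()["tool_pos"])
im=im.astype(int);k=((im[...,2]-im[...,1]>-2)&(im.max(2)>60)).astype(np.uint8);k[260:]=0;k[:,:200]=0;k[:,440:]=0
k=cv2.morphologyEx(k,2,np.ones((3,3)))
c=max(cv2.findContours(k,0,2)[0],key=cv2.contourArea);print(cv2.minEnclosingCircle(c))
P=ray("w",c[:,0],.036,m).astype(np.float32);print(cv2.minEnclosingCircle(P),np.ptp(P,0))
E
```

```text
tool_pos: [0.6452, 0.0321, 0.1216]
time: 21.73
tool_pos: [0.4562, 0.0039, 0.1128]
tcp_rot: [2.221, 2.22, 0.003]
wrist_force: [0.6, 0.3, -0.2]
width: 0.997
grip_force: 0.0
tool_pos: [0.4579, 0.004, 0.1131]
[0.4576753  0.00404902 0.11283834]
((321.9893493652344, 211.12765502929688), 35.06077575683594)
((0.4567786753177643, 0.00491355499252677), 0.02563844807446003) [0.05070832 0.04981576]
```

Blank B matches to 1 mm.

```bash
python3 -m crank '[[[0.1,-0.1,2,0,0,0],[0,0,3,0,0,0],[0,0,2.6,0,0,0],[0,0,1.6,0,0,0],[0,0,0.8,0,0,0],[0,0,0.4,0,0,0],[0,0,0,0,0,0],[0,0,0,0,0,0]]]' | sed -n 2,4p
python3 -m crank '[[[0,0,0,0,0,0],[0,0,0,0,0,0],[0,0,0,0,0,0],[0,0,0,0,0,0],[0,0,0,0,0,0],[0,0,0,0,0,0]]]' 4.5 90
```

```text
tool_pos: [0.4561, 0.005, 0.009]
tcp_rot: [2.221, 2.221, 0.001]
wrist_force: [0.3, 0.4, -0.1]
time: 23.12
tool_pos: [0.4568, 0.0049, 0.0102]
tcp_rot: [2.22, 2.22, 0.004]
wrist_force: [-0.8, -0.2, 6.7]
width: 0.584
grip_force: 92.5
```

```bash
python3 -m crank '[[[0,0,-0.5,0,0,0],[0,0,-1.2,0,0,0],[0,0,-2.2,0,0,0],[0,0,-2.5,0,0,0],[0,0,-2,0,0,0],[0,0,-1.2,0,0,0],[-0.5,1.9,0,0,0,0],[-1.05,3.6,0,0,0,0]]]' | sed -n 2,6p
python3 -m crank '[[[-1.05,3.6,0,0,0,0],[-1.05,3.6,0,0,0,0],[-1.05,3.6,0,0,0,0],[-0.6,1.9,0,0,0,0],[-0.2,0.8,0,0,0,-0.08],[0,0,0,0,0,0],[0,0,0,0,0,0],[0,0,0,0,0,0]]]'
python3 -m crank '[[[0,0,2,0,0,0],[0,0,2.6,0,0,0],[0,0,2,0,0,0],[0,0,1,0,0,0],[0,0,0.4,0,0,0],[0,0,0.1,0,0,0],[0,0,0,0,0,0],[0,0,0,0,0,0]]]' | sed -n 2,4p
python3 -m crank '[[[0,0,0.4,0,0,0],[0,0,0.3,0,0,0],[0,0,0.1,0,0,0],[0,0,0,0,0,0],[0,0,0,0,0,0]]]' | sed -n 2,4p
```

```text
tool_pos: [0.5058, -0.0096, 0.1039]
tcp_rot: [-2.217, -2.22, 0.004]
wrist_force: [0.3, 0.5, -6.1]
width: 0.579
grip_force: 94.7
time: 24.45
tool_pos: [0.6427, -0.0496, 0.103]
tcp_rot: [-2.131, -2.305, 0.003]
wrist_force: [-0.6, 0.5, -5.4]
width: 0.581
grip_force: 95.0
tool_pos: [0.6462, -0.0501, 0.025]
tcp_rot: [2.129, 2.307, 0.003]
wrist_force: [-0.1, 0.1, -4.3]
tool_pos: [0.6447, -0.05, 0.0152]
tcp_rot: [-2.131, -2.308, 0.0]
wrist_force: [0.1, -1.4, -5.5]
```

```bash
python3 -m crank '[[[0,0,0.1,0,0,0],[0,0,0.1,0,0,0],[0,0,0,0,0,0],[0,0,0,0,0,0]]]'| sed -n 2,4p
python3 -m crank '[[[0,0,0.1,0,0,0],[0,0,0,0,0,0],[0,0,0,0,0,0]]]'| sed -n 2,4p
```

```text
tool_pos: [0.6452, -0.0501, 0.0143]
tcp_rot: [2.13, 2.308, 0.0]
wrist_force: [-4.3, 0.4, 4.7]
tool_pos: [0.6452, -0.0501, 0.0143]
tcp_rot: [2.131, 2.308, 0.0]
wrist_force: [-6.0, 0.6, 10.1]
```

```bash
python3 -m crank '[[[0,0,-0.2,0,0,0],[0,0,0,0,0,0],[0,0,0,0,0,0],[0,0,-0.5,0,0,0],[0,0,-2,0,0,0],[0,0,-3.7,0,0,0],[0,0,-3.7,0,0,0.08],[0,0,0,0,0,0]]]' 6.6 | sed -n 2p
python3 -m crank '[[[2.2,-1.8,0,0,0,0],[2.9,-2.35,0,0,0,0],[2.9,-2.35,0,0,0,0],[2.9,-2.35,0,0,0,0],[2.9,-2.35,0,0,0,0],[2.9,-2.35,0,0,0,0],[2.9,-2.35,0,0,0,0],[2.9,-2.35,0,0,0,0]]]' 8.5 | sed -n 2p
python3 -m crank '[[[2.9,-2.35,0,0,0,0],[2.9,-2.35,0,0,0,0],[1.9,-1.55,0,0,0,0],[0,0,0,0,0,0],[0,0,0,0,0,0],[0,0,0,0,0,0]]]'
python3 - <<'E'
from h import *
m=camera_model("wrist");im=read_camera("wrist");cv2.imwrite("pics/w7.png",im);s=read_state();print(s["tool_pos"],s["tcp_rot"])
i=im.astype(int);k=((i[...,2]-i[...,1]>50)|(i.min(2)>170)).astype(np.uint8);k[255:]=0;k[:,:235]=0;k[:,410:]=0
c=max(cv2.findContours(k,0,2)[0],key=cv2.contourArea);print(cv2.boundingRect(c))
P=ray("w",c[:,0],.01,m);print(P.max(0),P.min(0))
E
```

```text
tool_pos: [0.6511, -0.0507, 0.1226]
tool_pos: [0.4616, 0.1762, 0.1137]
time: 27.95
tool_pos: [0.4004, 0.252, 0.1136]
tcp_rot: [2.22, 2.222, 0.001]
wrist_force: [0.1, -0.2, -0.4]
width: 0.994
grip_force: 0.0
[0.40068833 0.25162075 0.11353511] [2.22132407e+00 2.22069343e+00 1.11013590e-03]
(290, 174, 60, 59)
[0.42102896 0.27597452] [0.37345167 0.22757582]
```

View pics/w7.png

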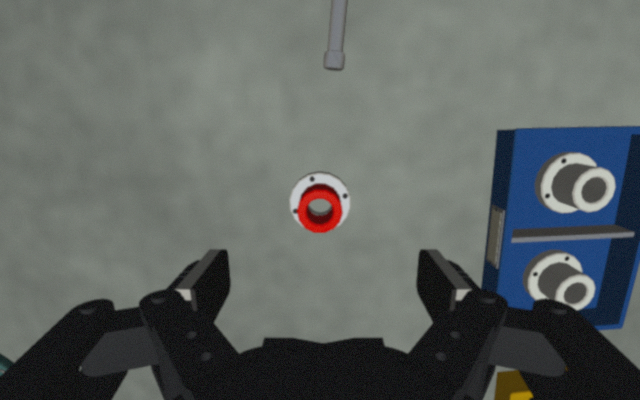

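The red hub's flange is centred near (320,203), and the tool is 3–4 mm too far in x. The key's crossbar end at (335,60) is well clear.

```bash
python3 -m crank '[[[0,-0.35,2,0,0,0],[0,0,3,0,0,0],[0,0,2.2,0,0,0],[0,0,1.4,0,0,0],[0,0,0.7,0,0,0],[0,0,0.25,0,0,0],[0,0,0,0,0,0],[0,0,0,0,0,0]]]' | sed -n 2,4p
python3 -m crank '[[[0,0,0,0,0,0],[0,0,0,0,0,0],[0,0,0,0,0,0],[0,0,0,0,0,0],[0,0,0,0,0,0],[0,0,0,0,0,0],[0,0,0,0,0,0]]]' 3 60
```

```text
tool_pos: [0.3976, 0.2521, 0.0186]
tcp_rot: [2.222, 2.22, 0.002]
wrist_force: [0.1, 0.3, 0.4]
time: 29.25
tool_pos: [0.3969, 0.2523, 0.0188]
tcp_rot: [2.221, 2.221, 0.002]
wrist_force: [-1.2, -1.5, 5.3]
width: 0.373
grip_force: 58.9
```

```bash
python3 -m crank '[[[0,0,-0.6,0,0,0],[0,0,-1.5,0,0,0],[0,0,-2.5,0,0,0],[0,0,-2.8,0,0,0],[0,0,-2,0,0,0],[-2,0.8,-0.3,0,0,0],[-3.4,1.365,0,0,0,0],[-3.4,1.365,0,0,0,0]]]' | sed -n 2p
python3 -m crank '[[[-3.4,1.365,0,0,0,0],[-3.4,1.365,0,0,0,0],[-3.4,1.365,0,0,0,0],[-3.4,1.365,0,0,0,0],[-3.4,1.365,0,0,0,0],[-3.4,1.365,0,0,0,0],[-3.4,1.365,0,0,0,0],[-3.4,1.365,0,0,0,0]]]' | sed -n 2p
python3 -m crank '[[[-3.4,1.365,0,0,0,0],[-3.4,1.365,0,0,0,0],[-3.4,1.365,0,0,0,0],[-1.6,0.65,0,0,0,0],[0,0,0,0,0,0.1],[0,0,0,0,0,0],[0,0,0,0,0,0],[0,0,0,0,0,0]]]'
python3 -m crank '[[[0,0,2,0,0,0],[0,0,3,0,0,0],[0,0,2,0,0,0],[0,0,1,0,0,0],[0,0,0.5,0,0,0],[0,0,0.3,0,0,0],[0,0,0,0,0,0],[0,0,0,0,0,0]]]' | sed -n 2,4p
```

```text
tool_pos: [0.4318, 0.1638, 0.1157]
tool_pos: [0.5405, -0.1097, 0.1144]
time: 31.25
tool_pos: [0.5876, -0.2251, 0.1142]
tcp_rot: [-2.326, -2.11, 0.001]
wrist_force: [-0.2, 0.6, -2.6]
width: 0.369
grip_force: 60.1
tool_pos: [0.5895, -0.2263, 0.0282]
tcp_rot: [2.327, 2.107, 0.002]
wrist_force: [-0.3, -0.2, -1.5]
```

Contact is expected at about 0.0228.

```bash
python3 -m crank '[[[0,0,0.1,0,0,0],[0,0,0.1,0,0,0],[0,0,0.1,0,0,0],[0,0,0,0,0,0],[0,0,0,0,0,0]]]'| sed -n 2,4p
python3 -m crank '[[[0,0,0.1,0,0,0],[0,0,0,0,0,0],[0,0,0,0,0,0]]]'| sed -n 2,4p
python3 -m crank '[[[0,0,0.1,0,0,0],[0,0,0,0,0,0],[0,0,0,0,0,0]]]'| sed -n 2,4p
```

```text
tool_pos: [0.5883, -0.2261, 0.0239]
tcp_rot: [2.33, 2.108, 0.0]
wrist_force: [0.0, -0.1, -2.2]
tool_pos: [0.5885, -0.2262, 0.0229]
tcp_rot: [2.329, 2.107, 0.0]
wrist_force: [-0.4, -0.2, -1.9]
tool_pos: [0.5885, -0.2262, 0.0229]
tcp_rot: [2.329, 2.107, 0.0]
wrist_force: [-3.3, 0.9, 5.7]
```

```bash
python3 -m crank '[[[0,0,-0.1,0,0,0],[0,0,0,0,0,0],[0,0,0,0,0,0],[0,0,-0.5,0,0,0],[0,0,-2,0,0,0],[0,0,-3.7,0,0,0],[0,0,-3.7,0,0,0],[0,0,-3.7,0,0,0]]]' 5.2 | sed -n 2,5p
python3 -m crank '[[[-2,-1,-2,0,0,0],[-3,-2,-1,0,0,0],[-3,-2,0,0,0,0],[-3,-2,0,0,0,0],[-3,-2,0,0,0,0],[-1,-1,0,0,0,0],[0,0,0,0,0,0],[0,0,0,0,0,0]]]'
python3 - <<'E'
from h import *
a=cv2.resize(read_camera("top")[100:300,100:520],(800,381));b=cv2.resize(read_camera("scene")[130:310,140:500],(800,400))[:219] if 0 else cv2.resize(read_camera("scene")[140:290,200:440],(350,219))
o=np.zeros((600,800,3),np.uint8);o[:381]=a;o[381:,:350]=b;cv2.imwrite("pics/f.png",o)
E
```

```text
tool_pos: [0.5878, -0.2258, 0.1598]
tcp_rot: [-2.329, -2.107, 0.001]
wrist_force: [0.6, -0.6, 0.5]
width: 0.612
time: 34.17
tool_pos: [0.4736, -0.3655, 0.1889]
tcp_rot: [2.332, 2.105, 0.001]
wrist_force: [0.3, -0.3, 0.3]
width: 0.61
grip_force: 0.0
```

View pics/f.png

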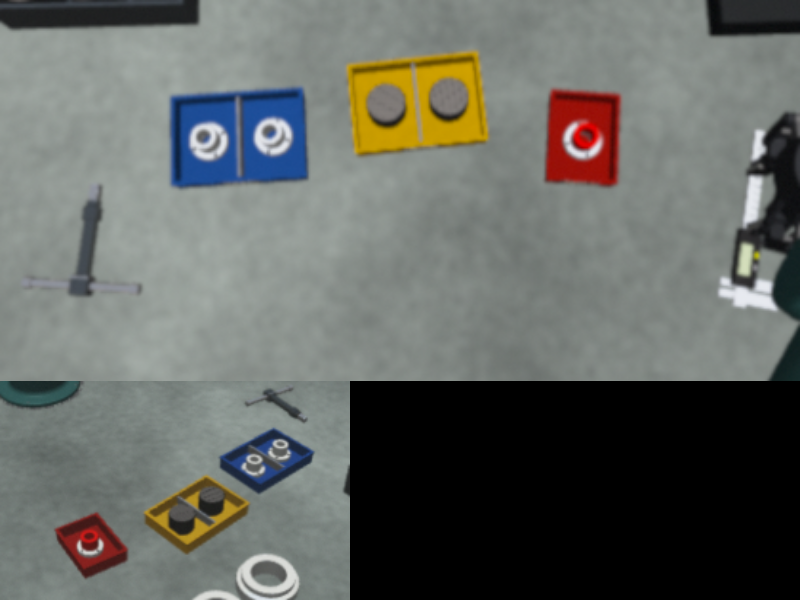

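The picture shows all five parts upright in their bays: hubs at (208,140) and (273,136), blanks at (386,104) and (449,97), the reject at (584,138). The key and caliper are undisturbed.

```bash
python3 -c "
from workcell import *
print(finish_job())"
```

```text
the job is handed in; nothing more can be done
None
```

The job is handed in at about 34 s: hubs in the blue tray, blanks in yellow, the reject in red, one per bay and upright, and the chuck key and caliper left untouched; no verdict was returned.

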